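# Turn the spice carousel so the leaf-label jar is at the front, and hold it there

## Task

Grip the black knob on top of the spice carousel and turn the carousel gently, by the knob alone, until the white jar with the green-leaf label stands squarely at the front, in line with the white stripe on the tongue of the foot. Finish while still gripping the knob, holding the carousel quite still there so that someone can take the jar. Do not touch the jars or the dish, keep every jar standing on the dish, and leave the things round about where they are.

Things in the scene. Friction and masses are not known exactly. Their poses are not given: they have to be found in the camera images.
- foot: Black foot of the spice carousel, fixed to the table: a flat disc of 210 mm diameter, 11 mm thick, with a flat tongue 50 mm wide and 8 mm thick that sticks out at the front from under the dish to 188 mm from the middle and carries a white stripe (the front pointer). Origin: on the turning axis, at table height; its -x axis points from the turning axis along the tongue and the white stripe (the front), z up. The foot may stand turned on the table by up to 0.4 rad.
- spindle (a joint): Turning angle of the carousel (dish, post and knob together) about its vertical axis, rad, growing anticlockwise seen from above; it starts anywhere between -3 and 3 and can turn more than a full turn either way. It turns lightly (about 0.06 N m of friction), has no spring or notches, and stays where it is left. Zero has no meaning for the job: the jars stand at other angles every time.
- dish_floor (a point): Round light-wood dish of the carousel that turns with the post and knob: outer diameter 280 mm, flat floor 24 mm above the table, with a raised edge 5 mm thick whose top is 36 mm above the table. Five loose jars stand on its floor with their centres about 94 mm from the axis, carried round by friction alone. The point is on the turning axis, at the height of the dish floor.
- knob_center (a point): Centre of the black round knob with grey ribs and a steel disc on top: diameter 44 mm, height 35 mm (from 150 to 185 mm above the table), on a steel post of 18 mm diameter on the turning axis; it is fixed to the post and turns with the dish. It can be gripped across its diameter from above, in any direction. The point is 167.5 mm above the table.
- leaf_jar_center (a point): The wanted jar: white spice jar with a printed paper label with green leaves and a dark blue band, white lid with a blue middle; diameter 47 mm, height 100 mm; loose on the dish; given at its centre, half-way up; z axis up.
- shaker_1_center (a point): Shaker of clear glass with grey filling and domed grey cap, diameter 44 mm, height 92 mm, loose on the dish; given at its centre, half-way up; z axis up.
- shaker_2_center (a point): A second shaker like the first, diameter 44 mm, height 92 mm, loose on the dish; given at its centre, half-way up; z axis up.
- amber_jar_center (a point): Amber glass jar with a steel lid, diameter 42 mm, height 82 mm, loose on the dish; given at its centre, half-way up; z axis up.
- red_jar_center (a point): Red plastic jar with a black lid, diameter 42 mm, height 82 mm, loose on the dish; given at its centre, half-way up; z axis up.
- green_cup_center (a point): Bystander: light green cup upside down, 87 x 118 x 64 mm with handle; given at its centre, half-way up; z axis up.
- small_glass_center (a point): Bystander: small clear glass cup, diameter 72 mm, height 62 mm; given at its centre, half-way up; z axis up.
- spoon_center (a point): Bystander: steel teaspoon lying on the table, 137 x 28 x 13 mm; point at its middle, 6 mm above the table.

How it is judged:
By the outcome, as a careful person would: the job done as asked, in the order asked, and still so for the second after the job is handed in, while the arm keeps its last pose, push and grip.
It also fails if it takes over 58 s, if anything falls off the work surface, if the arm or the gripper's body presses on something with over 40 N, if the wrist force passes 120 N, or if a joint passes its speed limit or range.

## Robot

A 6-joint arm with a two-finger parallel gripper is mounted at the origin on a cart in front of the work surface, level with it; the furniture and walls round the work are solid. World frame = base frame: x ahead of the robot, y to its left, z up, the work surface at z = 0. Lengths are in mm, angles in rad, forces in N, time in s.
With the tool pointing down it reaches from about 350 to 975 mm from the base axis. Payload 7.1 kg.
Tool frame: the origin (TCP) lies at the centre of the arm's flange, where the gripper is bolted on; the fingertips stand 182 mm ahead of it and the grasp point (between the pads) lies 163 mm ahead of it; z points along the fingers, y is the line along which they close (so a half turn about z gives the same grasp; the last joint's range is limited). The gripper opens to 88 mm and grips with 3 to 60 N. Pads are 20 mm wide; open, the fingers measure 115 mm over their backs; the gripper's body (75 mm by 178 mm) begins 61 mm behind the grasp point.
Start: joints at [1.228, 0.423, 1.63, -0, 1.089, -0.019], TCP at [198.826, 592.516, 404.675] pointing down, gripper open.
Joint ranges: [-3, 3], [-0.9, 2.11], [0.09, 2.58], [-1.31, 4.45], [0.11, 2.69], [-2.54, 2.54]. Speed limits (rad/s): [2.39, 2.39, 3.01, 3.14, 3.14, 3.14].

## Interface

Orientations are given as a rotation vector (axis times angle).
In Python, from workcell import readout, get_image, ctrl gives the robot as it stands.
- The arm moves only by the tool step_arm, never from a script. Its argument "targets" is a list that holds one entry, the list of rows, each a list of 7 numbers: the shift along the world's x, y, z as a fraction of full scale, then the turn, a rotation vector about the world's x, y, z as a fraction of full scale, then the opening, from 0 (shut) to 1 (fully open). In form: [[[dx, dy, dz, wx, wy, wz, claw], ...]]. A call has exactly 5 rows; each row shifts and turns the commanded pose from where the row before left it; what a row does not reach is not made up. Full scale, the value 1, is 0.05 m for a shift and 4 degrees for a turn. A row lasts 1/8 s, in which the tool goes at most 62.5 mm and 10.7 degrees, less where a joint would pass 70% of its speed; a pose out of reach is approached as far as the arm can. A call with a number of a shift or a turn outside -1 to 1 is refused whole. A call with a gripper value outside its range is refused whole. The fingers move at their own pace and stop on an object; the grip force is fixed at half the most. Time passes only in rows, so rows that do not move let the fingers close, or fill a call up. It gives the time, the measured TCP pose, the force, the opening and the grip force at its end, in the units of the state.
- readout.get_obs(): the state, without advancing time (a new reading comes with each control period).
- get_image(name): name is "scene" or "top"; returns a dict with "pixels" (384x512x3 uint8, red, green, blue), "intrinsics" (3x3 intrinsics, pixels), "extrinsics" (4x4, takes a point from world to camera coordinates). Camera axes: x right, y down, z forward; pixel columns grow to the right and rows downward; lengths in mm; the calibration is good to about 2 mm. A picture is of the moment at which its call begins. There is no depth.
- ctrl.close_job(): hands the job in; it is judged then, once.
The state is a dict: "t": time; "qpos": joint angles; "qvel": joint speeds; "joint_torque": joint torques, N m; "ee_pos": TCP position; "orientation": TCP orientation; "ft_force": force on the tool from outside, world axes, zero at the start; "moment": the same for the moment, N m; "width": finger opening in mm; "grasp_force": force on a finger pad.
Only numpy, scipy, OpenCV 4.12 (cv2) and the standard library are available. Lean on these libraries where they do the work, as an engineer would, in place of code of your own. Each camera call takes 0.05 s, during which the arm holds its last target. There are 200 camera calls.

## Working session

There is one attempt and no reset: what is moved stays moved. The work goes in short steps, Python scripts to look and compute and a tool call to move; the robot and the scene stay as the last step left them, time stands still between calls to the robot, and variables do not carry over. Pictures are saved under pics/ and viewed, at most 10 in all, crops included, and the job is handed in when it is done.

Besides the shell and the picture viewer there is one more tool, called after "Request:" as name([rows], argument=value, ...), one row to a line, values as JSON. step_arm: Moves the arm, as the interface text tells. Shift numbers are shares of 0.05 m and turn numbers shares of 4 degrees, none past 1 either way. Its arguments: {"type":"object","properties":{"targets":{"type":"array"}},"required":["targets"]}

```bash
mkdir -p pics
python3 - <<'E'
from workcell import readout,get_image
import cv2,numpy as np
np.set_printoptions(precision=3,suppress=True)
print(readout.get_obs())
for n in("scene","top"):
    d=get_image(n); cv2.imwrite(f"pics/{n}0.png",cv2.resize(d["pixels"][:,:,::-1],(768,576)))
    np.savez(f"{n}0.npz",**d); print(d["intrinsics"],d["extrinsics"])
E
```

```text
{'t': 0.0, 'qpos': array([ 1.228,  0.424,  1.631,  0.   ,  1.089, -0.019]), 'qvel': array([ 0.001,  0.   ,  0.001, -0.   ,  0.   ,  0.001]), 'joint_torque': array([  0.001, -54.463, -27.367,   0.064,   0.023,  -0.   ]), 'ee_pos': array([198.723, 592.27 , 403.916]), 'orientation': array([-0.506, -3.1  ,  0.002]), 'ft_force': array([ 0.041, -0.222, -0.043]), 'moment': array([-0.008,  0.006, -0.023]), 'grasp_force': 0.0, 'width': 87.95249047604577}
[[422.034   0.    259.953]
 [  0.    422.034 194.414]
 [  0.      0.      1.   ]] [[   0.765   -0.644   -0.014 -352.478]
 [  -0.395   -0.452   -0.8    351.445]
 [   0.509    0.617   -0.6   1072.299]
 [   0.       0.       0.       1.   ]]
[[372.423   0.    254.57 ]
 [  0.    372.423 197.7  ]
 [  0.      0.      1.   ]] [[  -0.008   -1.       0.012   65.812]
 [  -0.999    0.008   -0.048  528.297]
 [   0.048   -0.012   -0.999 1371.307]
 [   0.       0.       0.       1.   ]]
```

View pics/top0.png

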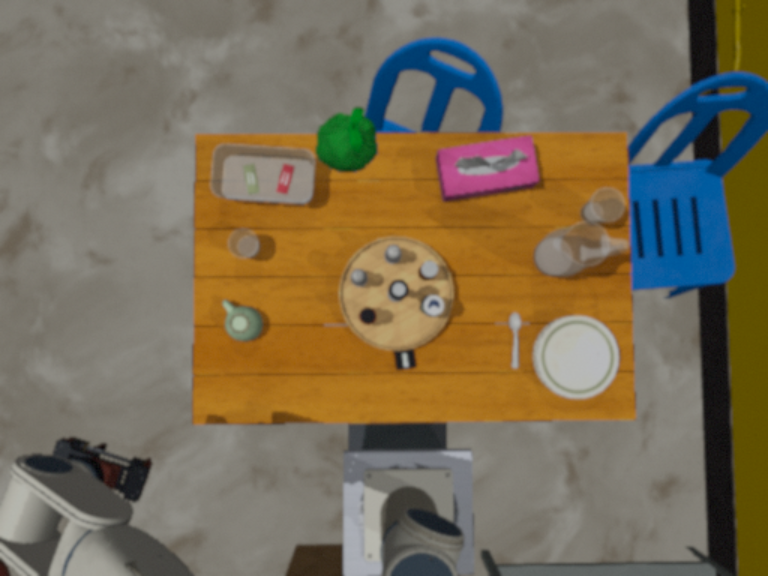

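View pics/scene0.png

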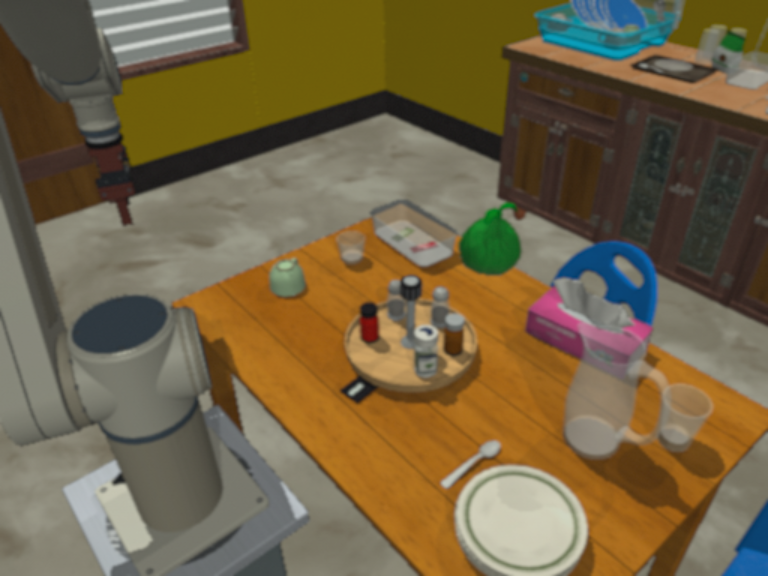

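The top view shows the knob at (398,290), leaf jar lid at (432,306), and tongue stripe at (404,358), in 1.5x-scaled pixels. In the scene view the leaf jar is at (427,350) and the stripe at (357,390). The jar needs roughly -60° (clockwise).

```bash
cat > h.py <<'E'
import numpy as np,cv2
def ray(d,u,v,z):
    K,E=d["intrinsics"],d["extrinsics"]; R,t=E[:3,:3],E[:3,3]
    c=-R.T@t; r=R.T@np.linalg.inv(K)@[u,v,1]
    return (c+r*(z-c[2])/r[2])[:2]
def proj(d,p):
    q=d["intrinsics"]@(d["extrinsics"][:3,:3]@np.asarray(p,float)+d["extrinsics"][:3,3]); return q[:2]/q[2]
def blobs(m,roi,amin=4):
    x0,y0,x1,y1=roi; n,l,s,c=cv2.connectedComponentsWithStats(m[y0:y1,x0:x1].astype(np.uint8))
    return [(c[i]+[x0,y0],s[i,4],s[i,:4]+[x0,y0,0,0]) for i in range(1,n) if s[i,4]>=amin]
E
python3 - <<'E'
from h import *
np.set_printoptions(precision=2,suppress=True)
t=np.load("top0.npz"); s=np.load("scene0.npz")
for n,d,roi,roi2 in(("top",t,(222,150,310,255),(258,228,282,250)),("scene",s,(222,175,325,275),(222,245,255,272))):
    p=d["pixels"]; h=cv2.cvtColor(p,cv2.COLOR_RGB2HSV)
    w=(h[...,1]<60)&(h[...,2]>115)
    print(n,"white");[print(*b) for b in blobs(w,roi)]
    print("dark");[print(*b) for b in blobs(h[...,2]<60,roi)]
# dish wood edge in top: low-saturation wood
p=t["pixels"]; h=cv2.cvtColor(p,cv2.COLOR_RGB2HSV)
print(h[170:222:4,240],h[195,224:236])
for n,d,(x0,y0,x1,y1) in(("t",t,(220,150,310,255)),("s",s,(222,175,325,275))):
    cv2.imwrite(f"pics/crop_{n}.png",cv2.resize(d["pixels"][y0:y1,x0:x1,::-1],None,fx=5,fy=5,interpolation=cv2.INTER_CUBIC))
a,b=[cv2.imread(f"pics/crop_{c}.png") for c in"ts"]
H=max(a.shape[0],b.shape[0]);o=np.zeros((H,a.shape[1]+b.shape[1],3),np.uint8);o[:a.shape[0],:a.shape[1]]=a;o[:b.shape[0],a.shape[1]:]=b
cv2.imwrite("pics/crop0.png",cv2.resize(o,None,fx=.8,fy=.8,interpolation=cv2.INTER_AREA))
E
```

```text
top white
[261.4  167.07] 60 [257 163  10   9]
[286.06 179.12] 103 [280 174  12  11]
[237.68 183.19] 53 [234 180   8   8]
[265.5 192.5] 60 [262 189   8   8]
[260.44 198.56] 9 [259 196   5   5]
[288.66 203.33] 164 [282 196  15  15]
[269.72 240.  ] 36 [268 235   5  11]
dark
[244.75 210.33] 61 [241 206   9   9]
[265.47 239.69] 32 [264 235   4  11]
[273.84 238.42] 31 [272 234   5  10]
scene white
[282.81 175.38] 21 [277 175  13   2]
[273.45 186.55] 47 [269 184  10   6]
[262.88 188.96] 26 [260 187   7   5]
[293.36 194.68] 50 [289 191  10   8]
[264.5 199. ] 6 [262 199   6   1]
[292.5  202.19] 26 [288 201  10   4]
[302.78 212.88] 91 [297 209  13   9]
[283.81 225.45] 231 [275 216  17  20]
[270.12 228.24] 33 [267 224   7   8]
[284.61 242.89] 54 [280 239  11   9]
[284.59 250.  ] 17 [281 249   9   3]
[236.84 259.11] 37 [233 256   9   8]
dark
[273.12 194.04] 113 [267 188  13  12]
[245.46 206.8 ] 79 [241 203  10   9]
[239.88 259.08] 144 [228 251  23  17]
[[ 19 108 174]
 [ 19 107 186]
 [ 18 107 174]
 [ 38   7 141]
 [ 30   4 118]
 [ 16  57 112]
 [ 18 111 182]
 [ 18 112 182]
 [ 18 114 175]
 [ 18 117 152]
 [  8 120  81]
 [ 17 124 152]
 [ 19 111 182]] [[ 17 200 154]
 [ 17 149 163]
 [ 19 114 165]
 [ 19 114 146]
 [ 19 115 149]
 [ 20 108 174]
 [ 19 107 184]
 [ 20 106 186]
 [ 20 108 185]
 [ 19 108 184]
 [ 19 109 184]
 [ 18 113 183]]
```

View pics/crop0.png

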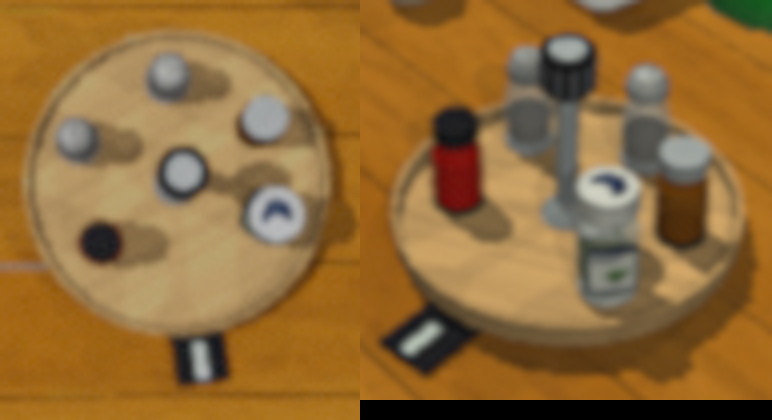

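The crop confirms: left panel shows the leaf jar lid on the right of the knob, a little towards the front; the stripe is below.

Run:
```python
from h import *
np.set_printoptions(precision=1,suppress=True)
t=np.load("top0.npz"); s=np.load("scene0.npz")
h=cv2.cvtColor(t["pixels"],cv2.COLOR_RGB2HSV)
m=((h[...,1]<130)).astype(np.uint8)[150:232,222:310]; m=cv2.morphologyEx(m,cv2.MORPH_OPEN,np.ones((5,5),np.uint8))
c=max(cv2.findContours(m,0,2)[0],key=cv2.contourArea); e=cv2.fitEllipse(cv2.convexHull(c)); print(e)
print("dish",ray(t,e[0][0]+222,e[0][1]+150,36))
k=ray(t,265.5,192.5,185);kf=ray(s,273.45,186.6,185);print("knob",k,kf)
st=ray(t,269.72,240,8);ss=ray(s,236.84,259.1,8);print("stripe",st,ss)
j=ray(t,288.8,203.3,124);js=ray(s,284,223.5,124);print("jar",j,js)
for a,b,q in((k,st,j),(kf,ss,js)):
    f=lambda v:np.degrees(np.arctan2(v[1],v[0])); A=f(b-a);B=f(q-a);print("front",A,"jar",B,"turn",(A-B+180)%360-180,np.hypot(*(q-a)),np.hypot(*(b-a)))
```

```text
((41.948028564453125, 45.37028503417969), (74.62154388427734, 74.82443237304688), 77.12266540527344)
dish [535.9  27.6]
knob [537.1  28.1] [541.   28.9]
stripe [371.5   6.7] [376.1   6.6]
jar [503.4 -53.8] [499.9 -63.6]
front -172.63695779117302 jar -112.41753274291928 turn -60.21942504825374 88.54057703035345 166.96518038521586
front -172.28380265431213 jar -113.95195572912571 turn -58.33184692518641 101.2451061756267 166.4060650982342
```

Request:
step_arm([
  [[0.2,-0.3,0.1,0,0,0,1],[0.4,-0.66,0.1,0,0,0,1],[0.4,-0.66,0,0,0,0,1],[0.4,-0.66,0,0,0,0,1],[0.4,-0.66,0,0,0,0,1]],
])

```text
t: 0.72
ee_pos: [289.6, 443.4, 414.9]
orientation: [0.507, 3.1, -0.0]
ft_force: [0.3, 1.0, 0.5]
width: 87.8
grasp_force: 0.0
```

Request:
step_arm([
  [[0.4,-0.66,0,0,0,0,1],[0.4,-0.66,0,0,0,0,1],[0.4,-0.66,0,0,0,0,1],[0.4,-0.66,0,0,0,0,1],[0.4,-0.66,0,0,0,0,1]],
])

```text
t: 1.35
ee_pos: [389.2, 278.4, 415.0]
orientation: [0.507, 3.1, -0.0]
ft_force: [-0.1, -0.5, 0.7]
width: 88.0
grasp_force: 0.0
```

Request:
step_arm([
  [[0.4,-0.66,0,0,0,0,1],[0.4,-0.66,0,0,0,0,1],[0.4,-0.66,0,0,0,0,1],[0.4,-0.66,0,0,0,0,1],[0.4,-0.66,0,0,0,0,1]],
])

```text
t: 1.98
ee_pos: [488.9, 113.4, 415.0]
orientation: [0.507, 3.1, -0.0]
ft_force: [0.1, 0.5, -0.2]
width: 87.8
grasp_force: 0.0
```

Request:
step_arm([
  [[0.35,-0.6,0,0,0,0,1],[0.3,-0.5,0,0,0,0,1],[0.2,-0.4,0,0,0,0,1],[0.13,-0.2,0,0,0,0,1],[0,0,0,0,0,0,1]],
])

```text
t: 2.6
ee_pos: [537.7, 29.8, 414.8]
orientation: [-0.508, -3.1, -0.0]
ft_force: [-0.8, 0.4, -0.4]
width: 87.7
grasp_force: 0.0
```

Run:
```python
from h import *
from workcell import readout,get_image
o=readout.get_obs();print(o["ee_pos"],o["qpos"])
ims=[]
for n in("scene","top"):
    d=get_image(n)
    ims.append(cv2.resize(d["pixels"][100:290,170:370,::-1],None,fx=2,fy=2,interpolation=cv2.INTER_CUBIC))
cv2.imwrite("pics/pre.png",np.hstack(ims))
```

```text
[537.7206454   29.8217088  414.75880615] [ 3.32897149e-02  2.84365432e-01  1.81243520e+00  7.17921084e-05
  1.04480352e+00 -1.21242063e+00]
```

View pics/pre.png

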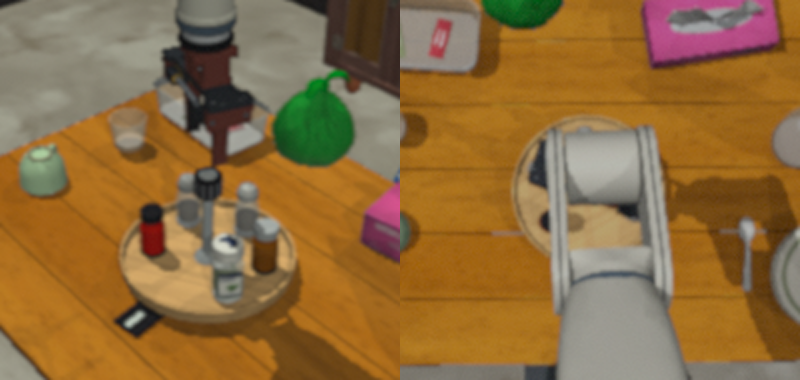

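The scene view shows the gripper above the knob (207,178), near finger slightly to the right as expected; the top view is mostly hidden by the arm, so later checks use the scene camera. Descend.

Request:
step_arm([
  [[0,-0.03,-0.3,0,0,0,1],[0,0,-0.5,0,0,0,1],[0,0,-0.4,0,0,0,1],[0,0,-0.3,0,0,0,1],[0,0,-0.18,0,0,0,1]],
])

```text
t: 3.32
ee_pos: [537.5, 29.3, 329.5]
orientation: [-0.505, -3.099, 0.0]
ft_force: [-0.6, 0.3, 0.2]
width: 87.9
grasp_force: 0.0
```

Request:
step_arm([
  [[0,0,0,0,0,0,0.6],[0,0,0,0,0,0,0.55],[0,0,0,0,0,0,0.5],[0,0,0,0,0,0,0.48],[0,0,0,0,0,0,0.45]],
])

```text
t: 3.95
ee_pos: [537.4, 27.5, 331.0]
orientation: [-0.503, -3.1, 0.007]
ft_force: [-2.1, -11.5, 3.7]
width: 43.7
grasp_force: 30.0
```

Request:
step_arm([
  [[0,-0.02,0,0,0,0,0.3],[0,-0.01,0,0,0,0,0],[0,0,0,0,0,0,0],[0,0,0,0,0,0,0],[0,0,0,0,0,0,0]],
])

```text
t: 4.58
ee_pos: [537.4, 26.9, 330.9]
orientation: [-0.505, -3.1, 0.003]
ft_force: [-3.7, -5.6, 6.6]
width: 43.7
grasp_force: 30.0
```

Request:
step_arm([
  [[0,-0.01,0,0,0,-0.1,0],[0,0,0,0,0,-0.2,0],[0,0,0,0,0,-0.3,0],[0,0,0,0,0,-0.4,0],[0,0,0,0,0,-0.5,0]],
])

```text
t: 5.2
ee_pos: [537.5, 27.0, 331.0]
orientation: [-0.669, -3.069, 0.001]
ft_force: [-3.0, -1.8, 5.5]
width: 43.4
grasp_force: 30.0
```

Request:
step_arm([
  [[0,0,0,0,0,-0.5,0],[0,0,0,0,0,-0.5,0],[0,0,0,0,0,-0.5,0],[0,0,0,0,0,-0.5,0],[0,0,0,0,0,-0.5,0]],
])

```text
t: 5.82
ee_pos: [537.6, 27.2, 331.0]
orientation: [-0.934, -2.999, 0.0]
ft_force: [-3.2, 0.1, 4.9]
width: 43.9
grasp_force: 30.0
```

Request:
step_arm([
  [[0,0,0,0,0,-0.5,0],[0,0,0,0,0,-0.5,0],[0,0,0,0,0,-0.5,0],[0,0,0,0,0,-0.5,0],[0,0,0,0,0,-0.5,0]],
])

```text
t: 6.45
ee_pos: [537.8, 27.4, 330.9]
orientation: [-1.193, -2.906, -0.001]
ft_force: [-1.1, 2.6, 5.1]
width: 43.6
grasp_force: 30.0
```

Request:
step_arm([
  [[0,0,0,0,0,-0.5,0],[0,0,0,0,0,-0.5,0],[0,0,0,0,0,-0.5,0],[0,0,0,0,0,-0.5,0],[0,0,0,0,0,-0.5,0]],
])

```text
t: 7.08
ee_pos: [538.0, 27.6, 330.9]
orientation: [-1.442, -2.791, -0.002]
ft_force: [-0.5, 5.2, 4.7]
width: 43.5
grasp_force: 30.0
```

Request:
step_arm([
  [[0,0,0,0,0,-0.5,0],[0,0,0,0,0,-0.5,0],[0,0,0,0,0,-0.5,0],[0,0,0,0,0,-0.5,0],[0,0,0,0,0,-0.5,0]],
])

```text
t: 7.7
ee_pos: [538.2, 27.7, 330.9]
orientation: [1.68, 2.654, 0.003]
ft_force: [0.7, 6.6, 3.1]
width: 43.6
grasp_force: 30.0
```

Request:
step_arm([
  [[0,0,0,0,0,-0.5,0],[0,0,0,0,0,-0.5,0],[0,0,0,0,0,-0.4,0],[0,0,0,0,0,-0.3,0],[0,0,0,0,0,-0.2,0]],
])

```text
t: 8.32
ee_pos: [538.4, 27.8, 330.9]
orientation: [1.852, 2.537, 0.004]
ft_force: [2.3, 7.0, 2.9]
width: 43.7
grasp_force: 30.0
```

Request:
step_arm([
  [[0,0,0,0,0,-0.15,0],[0,0,0,0,0,-0.1,0],[0,0,0,0,0,-0.05,0],[0,0,0,0,0,0,0],[0,0,0,0,0,0,0]],
])

```text
t: 8.95
ee_pos: [538.5, 27.8, 330.9]
orientation: [1.878, 2.518, 0.004]
ft_force: [2.6, 7.9, 2.2]
width: 43.5
grasp_force: 30.0
```

Run:
```python
from h import *
from workcell import get_image,readout
o=readout.get_obs();print(o["t"],o["qpos"],o["orientation"],o["moment"])
d=get_image("scene");np.savez("scene1.npz",**d)
e=get_image("top");np.savez("top1.npz",**e)
a=cv2.resize(d["pixels"][150:280,200:330,::-1],(400,400),interpolation=cv2.INTER_CUBIC)
b=cv2.resize(e["pixels"][150:260,215:325,::-1],(400,400),interpolation=cv2.INTER_CUBIC)
cv2.imwrite("pics/turn.png",np.hstack([a,b]))
h=cv2.cvtColor(d["pixels"],cv2.COLOR_RGB2HSV)
for x in blobs((h[...,1]<60)&(h[...,2]>115),(215,175,325,275)):print(*x)
```

```text
8.95 [ 0.02908099  0.39940597  1.87433496  0.00216996  0.86609347 -0.26176263] [1.87764165 2.51829976 0.00375096] [6.19457584e-01 5.92905047e-01 1.53768840e-05]
[285.33333333 175.5       ] 12 [283 175   7   3]
[275.  186.9] 20 [272 185   7   5]
[290.94117647 192.74509804] 51 [287 189   9   8]
[290.5 199. ] 4 [289 199   4   1]
[289. 201.] 7 [286 201   7   1]
[304.65625 211.65625] 32 [301 209   8   6]
[256.31818182 222.91322314] 242 [248 213  17  23]
[303.2 218.5] 30 [298 217  11   6]
[270.28571429 228.28571429] 35 [267 224   8   8]
[284.         223.14285714] 7 [281 223   7   2]
[289.75 226.5 ] 4 [289 225   2   4]
[248.  236.5] 4 [248 235   1   4]
[253.54545455 240.18181818] 11 [253 237   2   7]
[257.82608696 246.65217391] 23 [251 245  13   4]
[236.92105263 259.10526316] 38 [233 256   9   8]
```

View pics/turn.png

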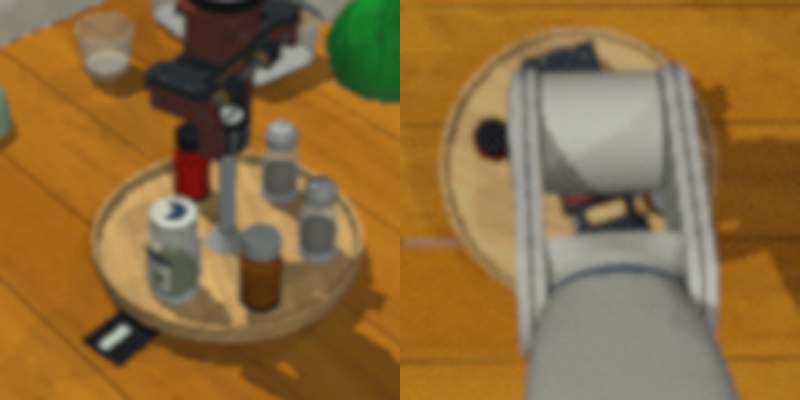

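The left panel shows the leaf jar at (173,250) in front, all five jars standing, stripe at (117,335), a few degrees short. The top view is hidden by the arm. I'll measure now.

Run:
```python
from h import *
np.set_printoptions(precision=1,suppress=True)
f=lambda v:np.degrees(np.arctan2(v[1],v[0]))
C=np.array([537.5,28.]);off=np.array([4.2,.3])
for n,(x0,y0,w,hh),A in(("scene0",(275,216,17,20),0),("scene1",(248,213,17,23),0)):
    d=np.load(n+".npz");g=cv2.cvtColor(d["pixels"],cv2.COLOR_RGB2HSV)
    # subpixel lid columns from low-saturation white in lid rows
    reg=((g[...,1]<70)&(g[...,2]>100))[y0+2:y0+11,x0-5:x0+w+5]
    cols=[np.nonzero(r)[0] for r in reg]; L=np.array([[c.min(),c.max()] for c in cols if len(c)])+x0-5
    print(n,L.tolist())
    u=(L[:,0].min()+L[:,1].max())/2; u=np.median(L.mean(1))
    for v in (y0+4,y0+5,y0+6):
        p=ray(d,u,v,124)-off; print(u,v,p,np.hypot(*(p-C)),f(p-C))
    # fixed radius: angle on circle r=94 whose column is u (front side)
    th=np.radians(np.arange(-190,-90,.05)); P=[proj(d,[C[0]+off[0]+94*np.cos(a),C[1]+off[1]+94*np.sin(a),124]) for a in th]
    P=np.array(P); i=np.argmin(abs(P[:,0]-u)); print("r94",np.degrees(th[i]),P[i])
    print("front pred",[proj(d,[C[0]+off[0]+94*np.cos(a),C[1]+off[1]+94*np.sin(a),124]) for a in np.radians([-172.6])])
print("front", f(np.array([371.6,6.7])-C))
```

```text
scene0 [[277, 291], [276, 291], [275, 291], [275, 291], [275, 291], [271, 291], [270, 291], [270, 291], [270, 291]]
283.0 220 [504.  -50.6] 85.45760912791884 -113.06873156150725
283.0 221 [501.  -53.9] 89.67933772126989 -114.02284283744694
283.0 222 [498.  -57.2] 93.89899166862456 -114.8861318180658
r94 -114.89999999998292 [283. 222.]
front pred [array([252.6, 217.6])]
scene1 [[251, 262], [249, 263], [249, 263], [248, 263], [248, 263], [248, 263], [249, 263], [249, 263], [249, 263]]
256.0 217 [453.5  11.3] 85.6296076137381 -168.76567681351023
256.0 218 [450.6   7.8] 89.20814685867518 -166.92198600075693
256.0 219 [447.7   4.3] 92.85016755686274 -165.23169056765573
r94 -164.74999999999426 [256.  219.3]
front pred [array([252.6, 217.6])]
front -172.68378598646345
```

Request:
step_arm([
  [[0,0,0,0,0,-0.2,0],[0,0,0,0,0,-0.35,0],[0,0,0,0,0,-0.35,0],[0,0,0,0,0,-0.2,0],[0,0,0,0,0,-0.1,0]],
])

```text
t: 9.68
ee_pos: [538.6, 27.8, 330.9]
orientation: [1.982, 2.437, 0.004]
ft_force: [4.1, 6.9, 1.0]
width: 43.5
grasp_force: 30.0
```

Request:
step_arm([
  [[0,0,0,0,0,0,0],[0,0,0,0,0,0,0],[0,0,0,0,0,0,0],[0,0,0,0,0,0,0],[0,0,0,0,0,0,0]],
])

```text
t: 10.3
ee_pos: [538.6, 27.8, 330.9]
orientation: [1.982, 2.437, 0.004]
ft_force: [3.6, 6.8, 2.2]
width: 43.7
grasp_force: 30.0
```

Run:
```python
from h import *
from workcell import get_image,readout
from scipy.optimize import least_squares
np.set_printoptions(precision=2,suppress=True)
o=readout.get_obs();print(o["t"],o["orientation"],o["ft_force"],o["qvel"])
d=get_image("scene");np.savez("scene2.npz",**d)
U=[];T=[]
for n,c in(("scene0",(283,225)),("scene1",(256,222)),("scene2",(253,221))):
    p=np.load(n+".npz")["pixels"]; b=cv2.resize(p[195:255,230:310],None,fx=4,fy=4,interpolation=cv2.INTER_CUBIC)
    g=cv2.cvtColor(b,cv2.COLOR_RGB2HSV); m=((g[...,1]<60)&(g[...,2]>115)).astype(np.uint8)
    cs=cv2.findContours(m,0,1)[0]
    q=max((k for k in cs if abs((cv2.boundingRect(k)[0]+cv2.boundingRect(k)[2]/2)/4+230-c[0])<5),key=cv2.contourArea)[:,0]
    # upper half of lid outline: top row, and side columns within first 10 px of height
    top=q[:,1].min(); s=q[q[:,1]<top+30]; L,R=s[:,0].min(),s[:,0].max()
    U.append([(L+R)/2/4+230-.4,top/4+195-.4]); print(n,U[-1],(R-L)/4)
U=np.array(U); lidhalf=4.9
h=np.degrees(np.arctan2(*o["orientation"][:2]));r2=2*(h-9.25);print("turned",r2)
d0=np.load("scene0.npz");rot=np.array([0,54.9,r2]);off=np.array([4.2,.3])
def res(x):
    a,r,du,dv=x; t=np.radians(a-rot)
    P=np.array([proj(d0,[541.7+r*np.cos(k),28.3+r*np.sin(k),124]) for k in t])
    return np.r_[(P-[du,dv]-U).ravel(),du/1.0,(dv-lidhalf)/1.0,(r-93)/4]
x=least_squares(res,[-113,93,0,5]).x;print("a,r,du,dv",x,"res",res(x),"now",x[0]-r2,"front -172.6")
cv2.imwrite("pics/turn2.png",cv2.resize(d["pixels"][170:280,200:330,::-1],(780,600),interpolation=cv2.INTER_CUBIC)[:600])
```

```text
10.3 [1.98 2.44 0.  ] [3.62 6.77 2.18] [ 0. -0.  0. -0.  0. -0.]
scene0 [np.float64(283.35), np.float64(212.85)] 16.0
scene1 [np.float64(255.85), np.float64(213.1)] 15.5
scene2 [np.float64(253.6), np.float64(212.85)] 15.0
turned 59.724325928128465
a,r,du,dv [-109.68   89.39    1.06    5.64] res [ 0.74  1.95  0.06 -0.25  0.26 -0.97  1.06  0.74 -0.9 ] now -169.40341875468337 front -172.6
```

View pics/turn2.png

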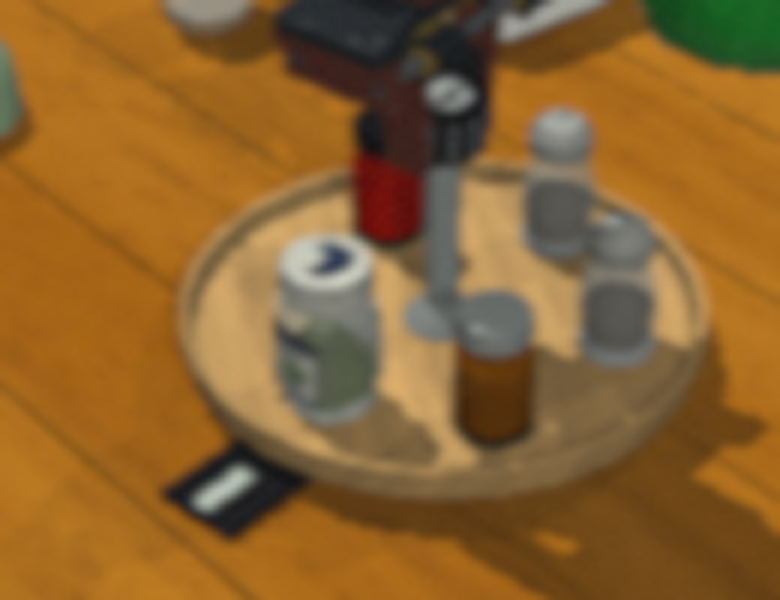

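The picture shows the leaf jar lid centre at about (325,263) and its base centre at (331,394), post foot at (435,316) and stripe at (225,488). All jars are standing. The fit for scene0 was contaminated by a neighbour, so I check directly with these lid and base points.

Run:
```python
from h import *
np.set_printoptions(precision=1,suppress=True)
d=np.load("scene2.npz");f=lambda v:np.degrees(np.arctan2(v[1],v[0]))
px=lambda x,y:(200+x/6-.4,170+y*110/600-.4)
C=np.array([541.7,28.3])
for nm,x,y,z in(("lid",325,263,124),("base",331,394,24),("post",435,316,24),("stripe",225,488,8),("knobtop",450,95,185)):
    p=ray(d,*px(x,y),z);print(nm,p,np.hypot(*(p-C)),f(p-C))
```

```text
lid [450.4  13. ] 92.56030464037563 -170.51609327619175
base [453.8  15.8] 88.82660498400874 -171.93174513671792
post [537.9  30.6] 4.451557088424777 148.2808974272119
stripe [376.8   6.2] 166.42714072592526 -172.3522543646232
knobtop [542.1  25.1] 3.2644344134006067 -82.17937679690299
```

```bash
python3 -c "
from workcell import ctrl;print(ctrl.close_job())"
```

```text
the job is handed in; nothing more can be done
None
```

The job is handed in: the leaf jar stands at the front within about 1° of the white stripe by my camera estimates, all five jars are upright, and the gripper is still holding the knob with the carousel still.

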